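# Cull the short drive stem, then mesh a sound one in the gear unit and hold it home

## Robot

A 6-joint arm with a two-finger parallel gripper is mounted at the origin on the work surface. World frame = base frame: x ahead of the robot, y to its left, z up, the work surface at z = 0. Lengths are in m, angles in rad, forces in N, time in s.
With the tool pointing down it reaches from about 0.35 to 0.975 m from the base axis. Payload 4.9 kg.
Tool frame: the origin (TCP) lies at the very end of the fingers, on their centre line; the grasp point (between the pads) lies 19 mm behind it (bot.grasp_offset is the distance from the TCP to the grasp point, in m); x points along the fingers, y is the direction in which the jaws open and shut, and the axes are right-handed (so a half turn about x gives the same grasp; the last joint's range is limited). The gripper opens to 85 mm and grips with 20 to 120 N. Pads are 22 mm wide; open, the fingers measure 114 mm over their backs; the gripper's body (76 mm by 85 mm) begins 54 mm behind the grasp point. The pads swing forward as they close: fully open they stand 13 mm farther back than shut.
Start: joints at [-1.34, 0.053, 1.613, -0, 1.476, -0.119], TCP at [0.214, -0.587, 0.202] pointing down, gripper open.
Joint ranges: [-3.01, 3.01], [-1.01, 2.22], [0.06, 2.58], [-1.02, 4.17], [0.09, 2.62], [-3.14, 3.14]. Speed limits (rad/s): [2.57, 2.57, 3.14, 3.14, 3.14, 3.14].

## Interface

Orientations are given as a 3x3 rotation matrix whose columns are the frame's x, y, z axes.
In Python, from bench import bot, read_camera, calibration, workorder gives the robot as it stands.
- The arm moves only by the shell command python3 -m inch 'ROWS' [OPENING] [FORCE]. ROWS is JSON, a list of rows, each a list of 2 entries, a list of its own where there are three numbers: the shift along the world's x, y, z in m, then the turn, a rotation vector about the world's x, y, z in degrees. A call has exactly 8 rows; each row shifts and turns the commanded pose from where the row before left it; what a row does not reach is not made up. A row lasts 1/8 s, in which the tool goes at most 62.5 mm and 10.7 degrees, less where a joint would pass 70% of its speed; a pose out of reach is approached as far as the arm can. A call is refused whole if a number of a shift passes 0.0625 or a number of a turn 10.7, either way. A call with a gripper value outside its range is refused whole. OPENING is the closure, from 0 (fully open) to 1 (shut), set as the call begins (- or left out, the last holds). The fingers move at their own pace and stop on an object; FORCE is the grip in N (left out, the last holds). Time passes only in rows, so rows that do not move let the fingers close, or fill a call up. It gives the time, the measured TCP pose, the force and the opening at its end, in the units of the state.
- bot.state(): the state, without advancing time (a new reading comes with each control period).
- read_camera(name): name is "side" or "top"; returns (picture, depth): 400x640x3 uint8, blue, green, red; 400x640 float32, m along the optical axis (not along the pixel's ray), 0 where there is no reading.
- calibration(name): a dict with "vfov" (degrees; the focal length in pixels is half the picture's height over the tangent of half this angle, whatever the lens; pixels are square), "cx", "cy" (the principal point, pixels), "world_from_camera" (4x4, takes a point from camera to world coordinates). Camera axes: x right, y down, z forward; pixel columns grow to the right and rows downward; lengths in m; the calibration is good to about 2 mm. A picture is of the moment at which its call begins. calibration takes no time and is no camera call.
- workorder.hand_in(): hands the job in, once; it reports no verdict.
The state is a dict: "time": time; "joint_positions": joint angles; "dq": joint speeds; "joint_torque": joint torques, N m; "tool_pos": TCP position; "orientation": TCP orientation; "force": force on the tool from outside, world axes, zero at the start; "torque": the same for the moment, N m; "grip_width": finger opening in m.
Only numpy, scipy, OpenCV 4.12 (cv2) and the standard library are available. Lean on these libraries where they do the work, as an engineer would, in place of code of your own. Each camera call takes 0.05 s, during which the arm holds its last target.

## Task

One of the three blue-headed drive stems in the wooden rack has a splined foot that is too short, so it stands lower than the other two: put it in the red bin first and let go of it. Then take either sound stem, turn it until its four splines line up with the cross-shaped socket of the gear unit, slide it fully home, until its brass collar sits on the socket against the spring, and finish while still holding it pressed down there. Leave the other sound stem standing in the rack and the other things on the bench where they are.

Things in the scene. Friction and masses are not known exactly. Their poses are not given: they have to be found in the camera images.
- stem_a: A sound drive stem. Stands upright in the rack, free to turn. Origin: centre of its lower end, z up. From below (mm): cross of four steel splines (two blades along its x and y, 26 long, 8 wide, lowest 4 V-shaped), 32 tall; brass collar 36 wide, to 38; shank 16 wide, to 60; blue head 24 x 24 square to its x and y, to 92. 100 to 200 g.
- stem_b: A sound drive stem, same as stem_a. Stands upright in the rack, free to turn. Origin: centre of its lower end, z up. From below (mm): cross of four steel splines (two blades along its x and y, 26 long, 8 wide, lowest 4 V-shaped), 32 tall; brass collar 36 wide, to 38; shank 16 wide, to 60; blue head 24 x 24 square to its x and y, to 92. 100 to 200 g.
- stem_short: The faulty drive stem: splines 18 mm too short, head 18 mm lower. Stands upright in the rack, free to turn. Origin: centre of its lower end, z up. From below (mm): cross of four steel splines (two blades along its x and y, 26 long, 8 wide, lowest 4 V-shaped), 14 tall; brass collar 36 wide, to 20; shank 16 wide, to 42; blue head 24 x 24 square to its x and y, to 74. 100 to 200 g.
- stem_a_head (a point): centre of stem_a's blue head, 76 mm above its lower end
- stem_b_head (a point): centre of stem_b's blue head, 76 mm above its lower end
- stem_short_head (a point): centre of stem_short's blue head, 58 mm above its lower end
- stem_a_collar (a point): centre of the underside of stem_a's collar, 32 mm above its lower end
- stem_b_collar (a point): centre of the underside of stem_b's collar, 32 mm above its lower end
- stem_short_collar (a point): centre of the underside of stem_short's collar, 14 mm above its lower end
- rack: fixed wooden rack 70 x 250 x 14 mm (x, y, z), three round pockets 31 mm across in a row along its y axis, 85 mm apart, 10 mm deep; origin under its centre
- gear_unit: fixed green gear unit, base 150 x 110 x 20 mm (x, y, z), origin under its centre; a dark motor 60 mm across, its top 76 mm above the bench, stands on its +x half (axis 42 mm from the origin); the socket stands on its -x half (axis 35 mm from the origin)
- socket: fixed (braked, does not turn) square aluminium socket 52 x 52 mm, 45 mm tall, standing on the gear unit, turned at any angle to it; a cross-shaped hole runs down its middle: two slots along its own x and y axes, each 31 mm long and 10 mm wide. Origin: centre of its underside. A stem fits at any of four quarter turns
- socket_mouth (a point): centre of the hole at the socket's top face, 65 mm above the bench; z up
- plunger (a joint): copper spring plunger in the hole, 13 mm across: its top lies 20 mm below the mouth when free (0); value grows as it is pressed down (m), 0.012 when a sound stem is home. Springs back: 3.5 N at first, 7.7 N when the stem is home, so a stem let go rises again
- scrap_bin: fixed red open bin, outside 170 x 150 x 55 mm (x, y, z), walls and floor 5 mm, empty; origin under its centre
- screwdriver: red-handled screwdriver, 170 mm long, lying on the bench between robot and rack; a bystander to leave alone
- wrench: steel wrench, 160 mm long, lying on the bench; a bystander to leave alone
- oil_bottle: yellow oil bottle with red cap, 48 mm across, 100 mm tall, standing; a bystander to leave alone
- screw_jar: clear jar with black lid, 60 mm across, 75 mm tall, standing; a bystander to leave alone
- tape_roll: grey ring, 90 mm outside, 60 mm inside, 24 mm tall, lying flat; a bystander to leave alone
- offcut: square aluminium bar, 200 x 30 x 30 mm, lying on the bench; a bystander to leave alone
Not all that is in view belongs to the job. Leave any pink look-alike of the stem_b alone.

How it is judged:
On the way, in this order (a step that is already met when the one before it is completed fails the run):
1. the short stem lies or stands in the red bin, let go (x of stem_short_collar in the frame of scrap_bin between -0.08 and 0.08 m and y of stem_short_collar in the frame of scrap_bin between -0.07 and 0.07 m and height (world z) of stem_short_collar below 0.07 m and contact force between the fingers and stem_short below 0.05 N and linear speed of stem_short below 0.05 m/s), for 0.2 s.
2. a sound stem's splines have meshed: it has entered the socket by 10 mm or more (((z of stem_a_collar in the frame of socket_mouth below 0.022 m and horizontal distance between stem_a_collar and socket_mouth below 0.004 m) or (z of stem_b_collar in the frame of socket_mouth below 0.022 m and horizontal distance between stem_b_collar and socket_mouth below 0.004 m))), for 0.05 s.
At the end, for the whole second after the job is handed in: A sound stem stands in the socket (tilt < 0.07 rad, axis within 3 mm, collar within 2.5 mm of the top face), plunger down > 9 mm, fingers bearing on the stem > 2 N; the other sound stem upright within 20 mm of its start; the short stem at rest in the bin, let go (all of step 1 and ((z of stem_a_collar in the frame of socket_mouth below 0.0025 m and horizontal distance between stem_a_collar and socket_mouth below 0.003 m and angle between stem_a's own z axis and vertical below 0.07 rad and contact force between the fingers and stem_a above 2 N and distance of stem_b from where it was at the start of the episode below 0.02 m and angle between stem_b's own z axis and vertical below 0.2 rad) or (z of stem_b_collar in the frame of socket_mouth below 0.0025 m and horizontal distance between stem_b_collar and socket_mouth below 0.003 m and angle between stem_b's own z axis and vertical below 0.07 rad and contact force between the fingers and stem_b above 2 N and distance of stem_a from where it was at the start of the episode below 0.02 m and angle between stem_a's own z axis and vertical below 0.2 rad)) and value of joint plunger above 0.009 m); the arm keeps its last pose, push and grip.
It fails at once if a bystander (tool, bottle, jar, ring or bar) moved by more than 30 mm (distance of any of screwdriver, wrench, oil_bottle, screw_jar, tape_roll, offcut from where it was at the start of the episode above 0.03 m).
It also fails if it takes over 48 s, if anything falls off the work surface, if the arm or the gripper's body presses on something with over 40 N, if the wrist force passes 120 N, or if a joint passes its speed limit or range.

## Working session

There is one attempt and no reset: what is moved stays moved. The work goes in short steps, Python scripts to look and compute and a shell command to move; the robot and the scene stay as the last step left them, time stands still between calls to the robot, and variables do not carry over. Pictures are saved under pics/ and viewed, and the job is handed in when it is done.

```bash
ls; mkdir -p pics; python3 - <<'E'
from bench import bot, read_camera, calibration
import cv2, numpy as np
for n in ("side","top"):
    p,d=read_camera(n); cv2.imwrite(f"pics/{n}0.png",p); np.savez(f"{n}0.npz",p=p,d=d)
    c=calibration(n); print(n,c['vfov'],c['cx'],c['cy']); print(np.round(c['world_from_camera'],3), (d>0).mean())
s=bot.state(); print(s['time'],s['tool_pos'],s['orientation'],s['grip_width'],bot.grasp_offset)
E
```

```text
pics
side 48.506400470418995 334.8569594048 206.88466027061685
[[ 0.962 -0.205  0.182  0.404]
 [-0.274 -0.683  0.677 -0.703]
 [-0.014 -0.701 -0.713  0.847]
 [ 0.     0.     0.     1.   ]] 0.9961015625
top 44.22845406099787 321.8258595879028 205.1181579739701
[[-0.071 -0.976  0.208  0.3  ]
 [-0.997  0.071 -0.008  0.004]
 [-0.007 -0.208 -0.978  1.46 ]
 [ 0.     0.     0.     1.   ]] 0.99579296875
0.1 [ 0.2140487  -0.58655691  0.20069333] [[-4.11931920e-04  3.42686623e-01 -9.39449684e-01]
 [ 1.77525286e-03 -9.39448033e-01 -3.42686799e-01]
 [-9.99998339e-01 -1.80892437e-03 -2.21366773e-04]] 0.08561706014397573 0.0187
```

View pics/side0.png

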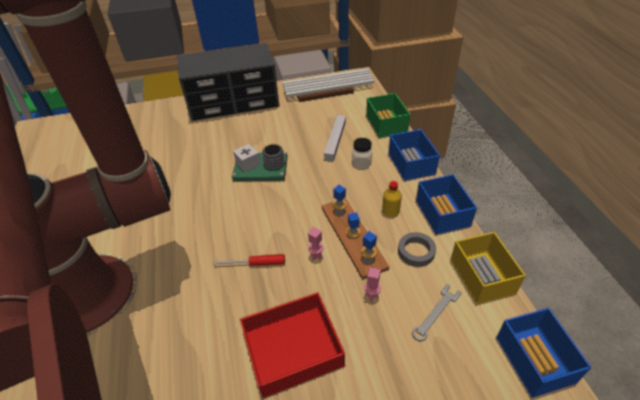

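View pics/top0.png

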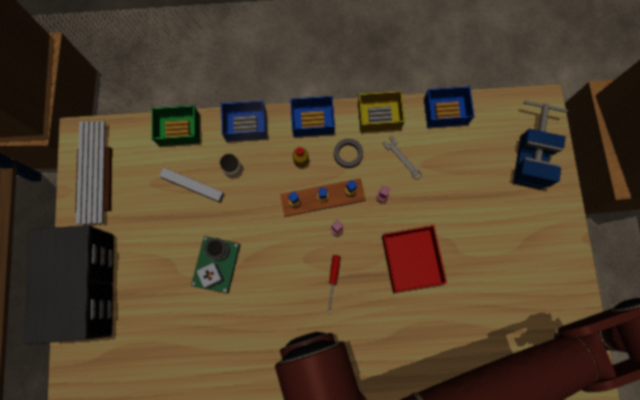

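The side view shows three blue heads at (340,193), (353,221) and (370,241), and the top view shows them at (293,198), (322,194) and (351,187). The pink look-alikes are at side (315,240) and (373,283). The socket is at side (246,155), top (208,275). The red bin is at side (292,342), top (414,260). Next I'll measure these.

```bash
cat > h.py <<'E'
import numpy as np, cv2
from bench import bot, read_camera, calibration
def cam(n):
    c=calibration(n); f=200/np.tan(np.radians(c['vfov']/2)); return f,c['cx'],c['cy'],np.array(c['world_from_camera'])
def cloud(n,d):
    f,cx,cy,T=cam(n); v,u=np.mgrid[:400,:640]
    P=np.stack([(u-cx)/f*d,(v-cy)/f*d,d],-1); return P@T[:3,:3].T+T[:3,3]
def ray(n,u,v):
    f,cx,cy,T=cam(n); r=T[:3,:3]@np.array([(u-cx)/f,(v-cy)/f,1]); return T[:3,3],r
def onz(n,u,v,z):
    o,r=ray(n,u,v); return o+r*(z-o[2])/r[2]
E
python3 - <<'E'
from h import *
print({k:v for k,v in calibration('side').items() if k!='world_from_camera'})
for n in ("side","top"):
    z=np.load(n+"0.npz"); p,d=z['p'],z['d']; W=cloud(n,d)
    hsv=cv2.cvtColor(p,cv2.COLOR_BGR2HSV); H,S,V=cv2.split(hsv)
    for name,m in (("blue",(H>100)&(H<125)&(S>120)&(V>50)),("red",((H<6)|(H>174))&(S>180)&(V>80)),("green",(H>55)&(H<95)&(S>70))):
        k,l,st,ce=cv2.connectedComponentsWithStats(m.astype(np.uint8))
        for i in range(1,k):
            if st[i,4]<40: continue
            w=W[(l==i)&(d>0)]
            if abs(np.median(w[:,1]))>.6 or np.median(w[:,0])>.95: continue
            print(n,name,st[i],np.round(ce[i],1),np.round(np.median(w,0),3),"lo",np.round(np.percentile(w,3,0),3),"hi",np.round(np.percentile(w,97,0),3))
    x0,y0,x1,y1=(300,170,400,310) if n=="side" else (270,160,400,250)
    cv2.imwrite(f"pics/{n}_rack.png",cv2.resize(p[y0:y1,x0:x1],None,fx=4,fy=4,interpolation=cv2.INTER_CUBIC))
    x0,y0,x1,y1=(220,130,300,190) if n=="side" else (180,225,250,300)
    cv2.imwrite(f"pics/{n}_sock.png",cv2.resize(p[y0:y1,x0:x1],None,fx=8,fy=8,interpolation=cv2.INTER_CUBIC))
E
```

```text
{'vfov': 48.506400470418995, 'cx': 334.8569594048, 'cy': 206.88466027061685}
side blue [ 390  129   50   51 1626] [413.6 153.9] [0.888 0.2   0.044] lo [0.834 0.143 0.007] hi [0.932 0.274 0.072]
side blue [ 417  175   59   59 2049] [445.9 203.7] [ 0.89  -0.006  0.042] lo [ 0.834 -0.066  0.006] hi [0.932 0.063 0.072]
side blue [334 186  11  15 118] [339.2 192.4] [0.622 0.063 0.092] lo [0.612 0.055 0.072] hi [0.635 0.074 0.099]
side blue [349 213  10  15 116] [353.3 220. ] [ 0.633 -0.024  0.076] lo [ 0.623 -0.027  0.053] hi [ 0.643 -0.008  0.081]
side blue [364 232  12  17 148] [369.1 239.9] [ 0.642 -0.105  0.094] lo [ 0.633 -0.113  0.072] hi [ 0.655 -0.09   0.099]
side blue [ 498  308   93   89 4087] [542.6 351.4] [ 0.899 -0.424  0.039] lo [ 0.833 -0.485  0.004] hi [ 0.932 -0.358  0.072]
side red [390 182   7   8  47] [393.  185.2] [0.754 0.038 0.101] lo [0.747 0.032 0.091] hi [0.762 0.048 0.103]
side red [249 255  35  10 301] [266.7 259.7] [ 0.415 -0.04   0.024] lo [ 0.378 -0.052  0.013] hi [ 0.451 -0.027  0.028]
side red [ 241  293  103  104 6799] [291.  344.1] [ 0.425 -0.258  0.007]
[... 869 characters left out ...]
.083]
top blue [289 192   9  10  57] [293.1 196.6] [0.621 0.073 0.094] lo [0.611 0.062 0.09 ] hi [0.632 0.084 0.101]
top red [ 384  230   62   62 2594] [412.5 260.7] [ 0.423 -0.262  0.004] lo [ 0.348 -0.327 -0.001] hi [ 0.501 -0.195  0.053]
top red [330 256  10  28 188] [334.3 269.3] [ 0.414 -0.03   0.023] lo [ 0.377 -0.044  0.016] hi [ 0.449 -0.017  0.03 ]
top green [ 152  106   47   39 1165] [174.4 123.5] [0.906 0.429 0.035] lo [0.832 0.358 0.001] hi [0.932 0.485 0.072]
top green [196 238  42  53 758] [220.2 264.9] [0.455 0.293 0.02 ] lo [0.384 0.257 0.014] hi [0.513 0.361 0.026]
top green [194 273   8  14  61] [197.1 280.3] [0.409 0.369 0.021] lo [0.393 0.359 0.014] hi [0.429 0.378 0.026]
```

View pics/side_rack.png

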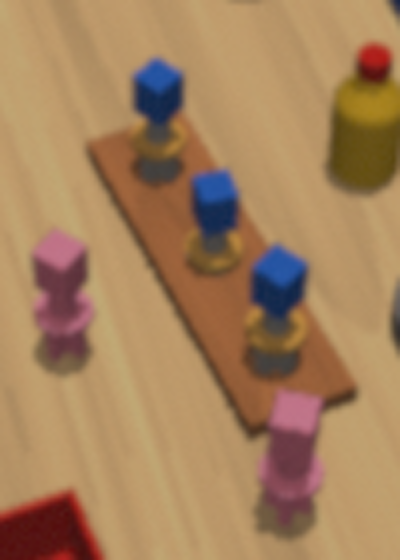

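View pics/top_rack.png

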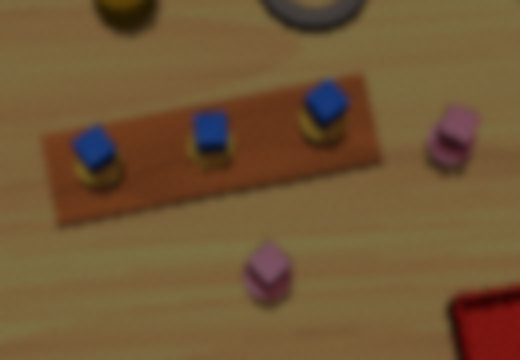

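View pics/side_sock.png

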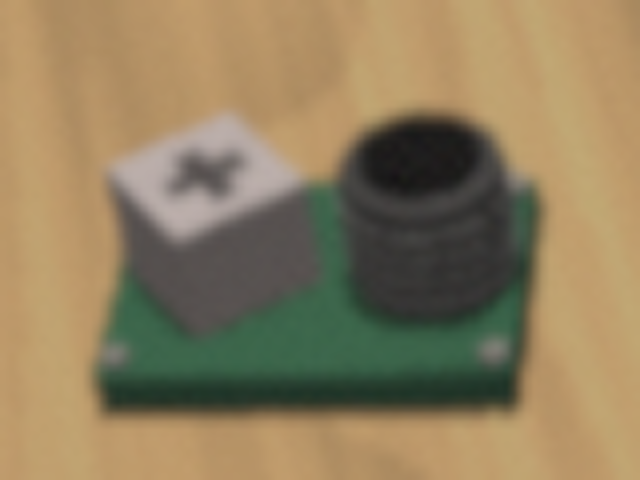

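View pics/top_sock.png

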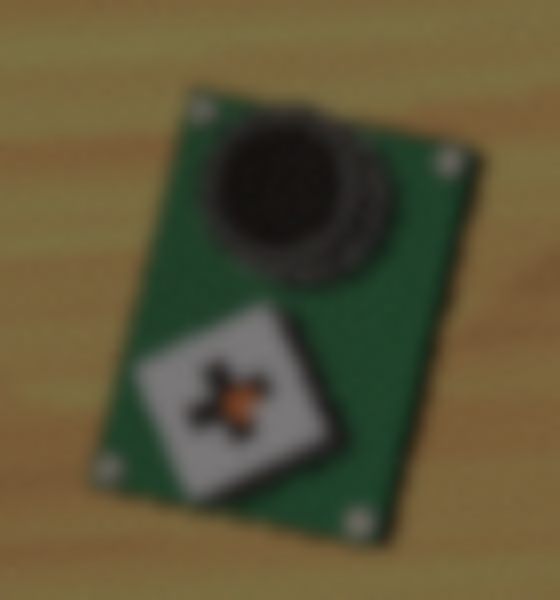

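The top crops put the middle stem, side (353,221) and top (322,194), about 16–18 mm lower than the other two. Its collar sits right on the rack, so it's the short one. The stems at side (340,193) and (370,241) are sound. Next I'll measure the socket pose and the head yaws.

```bash
python3 - <<'E'
from h import *
def rect(n,pts,z):
    w=np.array([onz(n,u,v,z)[:2] for u,v in pts],np.float32)
    (c,s,a)=cv2.minAreaRect(w*1000); return np.round(c,1),np.round(s,1),round(a%90,1)
for n,socuv in (("side",(249,152)),("top",(209,276))):
    z=np.load(n+"0.npz"); p,d=z['p'],z['d']; K=6
    W=cloud(n,d)
    # socket top: bright, low saturation
    x0,y0=(225,135) if n=="side" else (188,255)
    r=p[y0:y0+40,x0:x0+50]; R=cv2.resize(r,None,fx=K,fy=K,interpolation=cv2.INTER_CUBIC)
    hsv=cv2.cvtColor(R,cv2.COLOR_BGR2HSV); S,V=hsv[...,1],hsv[...,2]
    print(n,"V@", V[::24,::24].max())
    for th in (0.6,0.7,0.8):
        m=((S<60)&(V>th*np.percentile(V[S<60],95))).astype(np.uint8)
        m=cv2.morphologyEx(m,cv2.MORPH_OPEN,np.ones((7,7)))
        cs,_=cv2.findContours(m,cv2.RETR_EXTERNAL,cv2.CHAIN_APPROX_NONE); c=max(cs,key=cv2.contourArea)[:,0,:]
        uv=(c+.5)/K-.5+[x0,y0]
        print(n,"socket",th,rect(n,uv,.065))
        # hole
        hull=np.zeros_like(m); cv2.drawContours(hull,[cv2.convexHull(c.reshape(-1,1,2))],-1,1,-1)
        er=cv2.erode(hull,np.ones((25,25)))
        h=(er>0)&(V<0.75*np.percentile(V[S<60],95)) 
        k,l,st,ce=cv2.connectedComponentsWithStats(h.astype(np.uint8)); 
        if k>1:
            i=1+st[1:,4].argmax(); u,v=(ce[i]+.5)/K-.5+[x0,y0]; print("   hole",onz(n,u,v,.065),st[i,4])
    # heads: top-face points via depth
    H,S,V=cv2.split(cv2.cvtColor(p,cv2.COLOR_BGR2HSV))
    for nm,(u,v),zt in (("far",(340,193) if n=="side" else (293,197),.096),("short",(353,220) if n=="side" else (322,192),.078),("near",(369,240) if n=="side" else (351,185),.096)):
        x0,y0=u-15,v-15; r=cv2.resize(p[y0:y0+31,x0:x0+31],None,fx=K,fy=K,interpolation=cv2.INTER_CUBIC)
        h,s,vv=cv2.split(cv2.cvtColor(r,cv2.COLOR_BGR2HSV)); mb=(h>95)&(h<128)&(s>110)
        val=vv[mb].reshape(-1,1).astype(np.uint8)
        t,_=cv2.threshold(val,0,255,cv2.THRESH_OTSU)
        m=(mb&(vv>t)).astype(np.uint8); m=cv2.morphologyEx(m,cv2.MORPH_OPEN,np.ones((5,5)))
        cs,_=cv2.findContours(m,cv2.RETR_EXTERNAL,cv2.CHAIN_APPROX_NONE); c=max(cs,key=cv2.contourArea)[:,0,:]
        uv=(c+.5)/K-.5+[x0,y0]
        print(n,nm,t,rect(n,uv,zt))
        g=W[y0:y0+31,x0:x0+31]; sel=(g[...,2]>zt-.006)&(d[y0:y0+31,x0:x0+31]>0)&(abs(g[...,0]-.63)<.06)
        q=g[sel]; print("   depth top",sel.sum(),np.round(q.mean(0)*1000,1),cv2.minAreaRect((q[:,:2]*1000).astype(np.float32)))
E
```

```text
side V@ 193
side socket 0.6 (array([419.9, 323. ]), array([56. , 56.5]), 22.9)
   hole [0.42179338 0.3257963  0.065     ] 1200
side socket 0.7 (array([420.4, 324.3]), array([54.1, 54.5]), 22.9)
   hole [0.42179338 0.3257963  0.065     ] 1200
side socket 0.8 (array([420.8, 325.5]), array([52.6, 52.7]), 22.9)
   hole [0.42179338 0.3257963  0.065     ] 1200
side far 116.0 (array([623.6,  68.4]), array([21.7, 22. ]), 32.0)
   depth top 89 [622.8  67.6  96.2] ((622.800048828125, 69.03612518310547), (26.252079010009766, 24.896198272705078), 34.720855712890625)
side short 119.0 (array([634.1, -15.3]), array([22.6, 21.3]), 88.6)
   depth top 114 [634.1 -26.6  81.1] ((634.6990966796875, -48.53510665893555), (23.71070098876953, 92.923828125), 1.0652693510055542)
side near 117.0 (array([ 645.1, -100. ]), array([22.1, 22.4]), 33.8)
   depth top 111 [ 644.2 -100.2   96.3] ((644.747802734375, -98.7734146118164), (26.547197341918945, 24.66217041015625), 30.907562255859375)
top V@ 123
top socket 0.6 (array([420.5, 326.9]), array([55. , 55.1]), 22.0)
   hole [0.42022656 0.32750622 0.065     ] 2095
top socket 0.7 (array([420.7, 327. ]), array([53.3, 53.4]), 21.9)
   hole [0.42022656 0.32750622 0.065     ] 2095
top socket 0.8 (array([420.6, 326.8]), array([50.6, 50.7]), 22.0)
   hole [0.42022656 0.32750622 0.065     ] 2095
top far 89.0 (array([622.6,  72.9]), array([20.8, 21. ]), 30.4)
   depth top 69 [621.4  73.8  95.1] ((621.2108764648438, 73.77069854736328), (24.739667892456055, 23.591163635253906), 30.865570068359375)
top short 84.0 (array([633.5, -11.3]), array([20.2, 20.3]), 85.8)
   depth top 69 [632.3 -10.1  77.5] ((633.0514526367188, -10.529766082763672), (23.149646759033203, 25.047941207885742), 85.81254577636719)
top near 88.0 (array([644.4, -95.6]), array([21.1, 21.2]), 33.4)
   depth top 68 [643.3 -94.2  94.8] ((643.615234375, -94.84921264648438), (23.28961181640625, 23.964706420898438), 31.5032901763916)
```

```bash
python3 -m inch '[[[0.035,0.0478,0],[0,0,8.37]],[[0.035,0.0478,0],[0,0,8.37]],[[0.035,0.0478,0],[0,0,8.37]],[[0.035,0.0478,0],[0,0,8.37]],[[0.035,0.0478,0],[0,0,8.37]],[[0.035,0.0478,0],[0,0,8.37]],[[0.035,0.0478,0],[0,0,8.37]],[[0.035,0.0478,0],[0,0,8.37]]]' 0.4 30
```

```text
time: 1.1
tool_pos: [0.4948, -0.2029, 0.2014]
orientation: [[-0.0, 0.999, -0.048], [0.0, -0.048, -0.999], [-1.0, -0.0, -0.0]]
force: [-0.3, -1.0, 0.4]
grip_width: 0.051
```

```bash
python3 -m inch '[[[0.035,0.0478,0],[0,0,0]],[[0.035,0.0478,0],[0,0,0]],[[0.035,0.0478,0],[0,0,0]],[[0.035,0.0478,0],[0,0,0]],[[0,0,-0.04],[0,0,0]],[[0,0,-0.02],[0,0,0]],[[0,0,0],[0,0,0]],[[0,0,0],[0,0,0]]]'; python3 - <<'E'
from h import *
s=bot.state(); print(s['tool_pos'])
for n in ("side","top"):
    p,d=read_camera(n); np.savez(f"{n}1.npz",p=p,d=d)
    x0,y0,x1,y1=(300,140,420,270) if n=="side" else (260,120,380,230)
    cv2.imwrite(f"pics/{n}1.png",cv2.resize(p[y0:y1,x0:x1],None,fx=4,fy=4,interpolation=cv2.INTER_CUBIC))
E
```

```text
time: 2.1
tool_pos: [0.6346, -0.0143, 0.1431]
orientation: [[0.002, 0.999, -0.053], [-0.0, -0.053, -0.999], [-1.0, 0.002, 0.0]]
force: [-0.5, -0.5, 0.0]
grip_width: 0.0512
[ 0.63460813 -0.01432943  0.1430562 ]
```

View pics/side1.png

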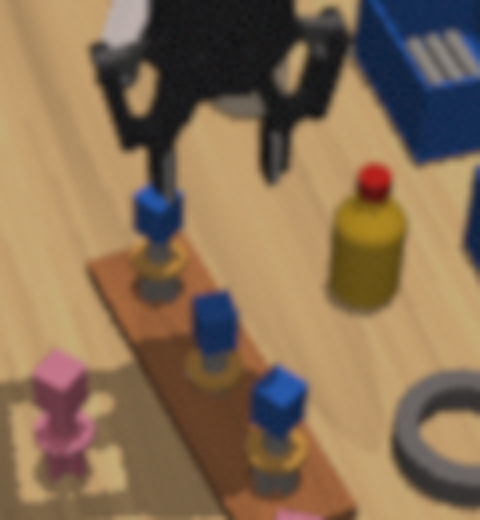

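The side crop shows the open fingers straddling the middle (short) stem at crop (215,320), clear of both neighbours. Going down.

```bash
python3 -m inch '[[[0,0,-0.025],[0,0,0]],[[0,0,-0.025],[0,0,0]],[[0,0,-0.02],[0,0,0]],[[0,0,-0.015],[0,0,0]],[[0,0,-0.01],[0,0,0]],[[0,0,-0.003],[0,0,0]],[[0,0,0],[0,0,0]],[[0,0,0],[0,0,0]]]'; python3 -m inch '[[[0,0,0],[0,0,0]],[[0,0,0],[0,0,0]],[[0,0,0],[0,0,0]],[[0,0,0],[0,0,0]],[[0,0,0],[0,0,0]],[[0,0,0.01],[0,0,0]],[[0,0,0.02],[0,0,0]],[[0,0,0.03],[0,0,0]]]' 1 40
```

```text
time: 3.2
tool_pos: [0.6348, -0.0136, 0.0447]
orientation: [[0.001, 0.999, -0.052], [-0.0, -0.052, -0.999], [-1.0, 0.001, 0.0]]
force: [-0.2, 0.3, 0.1]
grip_width: 0.0508
time: 4.2
tool_pos: [0.6332, -0.0134, 0.1039]
orientation: [[-0.002, 0.999, -0.052], [0.0, -0.052, -0.999], [-1.0, -0.002, -0.0]]
force: [0.5, -0.6, -0.8]
grip_width: 0.0223
```

```bash
python3 -m inch '[[[0,0,0.05],[0,0,0]],[[0,0,0.03],[0,0,0]],[[-0.036,-0.0425,0],[0,0,0]],[[-0.036,-0.0425,0],[0,0,0]],[[-0.036,-0.0425,0],[0,0,0]],[[-0.036,-0.0425,0],[0,0,0]],[[-0.036,-0.0425,0],[0,0,0]],[[-0.03,-0.0365,0],[0,0,0]]]'; python3 -m inch '[[[0,0,-0.03],[0,0,0]],[[0,0,-0.03],[0,0,0]],[[0,0,-0.025],[0,0,0]],[[0,0,-0.02],[0,0,0]],[[0,0,-0.015],[0,0,0]],[[0,0,-0.006],[0,0,0]],[[0,0,0],[0,0,0]],[[0,0,0],[0,0,0]]]'
```

```text
time: 5.2
tool_pos: [0.4228, -0.2638, 0.185]
orientation: [[0.001, 0.999, -0.053], [-0.001, -0.053, -0.999], [-1.0, 0.001, 0.001]]
force: [1.6, 0.0, -1.0]
grip_width: 0.0222
time: 6.2
tool_pos: [0.4248, -0.263, 0.0588]
orientation: [[0.001, 0.999, -0.052], [-0.001, -0.052, -0.999], [-1.0, 0.001, 0.001]]
force: [-0.2, -0.2, -1.0]
grip_width: 0.0225
```

```bash
python3 - <<'E'
from h import *
n="side"; p,d=read_camera(n); x0,y0,x1,y1=(220,200,360,400)
cv2.imwrite(f"pics/{n}2.png",cv2.resize(p[y0:y1,x0:x1],None,fx=3,fy=3,interpolation=cv2.INTER_CUBIC))
E
```

```text
(no output)
```

View pics/side2.png

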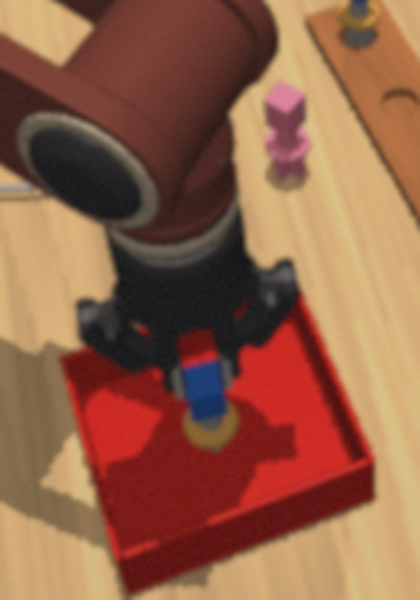

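The short stem (crop (205,390)) is held upright over the middle of the bin floor. I'll lower it a little more and let go.

```bash
python3 -m inch '[[[0,0,-0.004],[0,0,0]],[[0,0,-0.004],[0,0,0]],[[0,0,-0.002],[0,0,0]],[[0,0,0],[0,0,0]],[[0,0,0],[0,0,0]],[[0,0,0],[0,0,0]],[[0,0,0],[0,0,0]],[[0,0,0],[0,0,0]]]'; python3 -m inch '[[[0,0,0],[0,0,0]],[[0,0,0],[0,0,0]],[[0,0,0],[0,0,0]],[[0,0,0],[0,0,0]],[[0,0,0.02],[0,0,0]],[[0,0,0.03],[0,0,0]],[[0,0,0.05],[0,0,0]],[[0,0,0.05],[0,0,0]]]' 0.4
```

```text
time: 7.25
tool_pos: [0.4242, -0.2625, 0.0479]
orientation: [[0.0, 0.999, -0.052], [-0.0, -0.052, -0.999], [-1.0, 0.0, 0.0]]
force: [0.6, -0.4, -1.2]
grip_width: 0.0222
time: 8.25
tool_pos: [0.4239, -0.2623, 0.1989]
orientation: [[-0.001, 0.999, -0.052], [0.0, -0.052, -0.999], [-1.0, -0.001, -0.0]]
force: [0.3, -0.9, -0.5]
grip_width: 0.0512
```

```bash
python3 - <<'E'
from h import *
print(bot.state()['tool_pos'])
n="side"; p,d=read_camera(n)
cv2.imwrite(f"pics/{n}3.png",p)
E
```

```text
[ 0.42386777 -0.26228621  0.1989416 ]
```

View pics/side3.png

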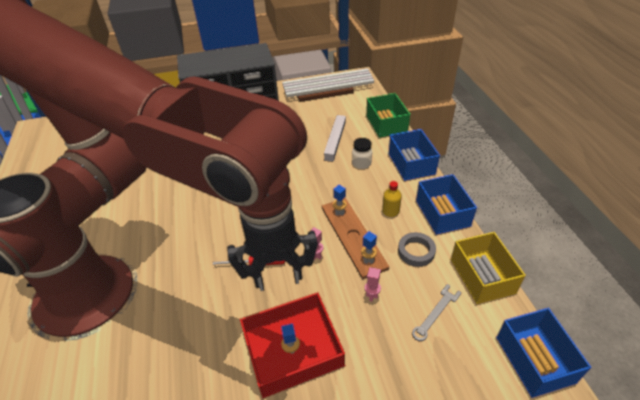

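The short stem stands free in the bin at (290,338). Next is the far sound stem at (340,193).

```bash
python3 -m inch '[[[0.0249,0.0416,0],[0,0,5]],[[0.0249,0.0416,0],[0,0,5]],[[0.0249,0.0416,0],[0,0,5]],[[0.0249,0.0416,0],[0,0,5]],[[0.0249,0.0416,0],[0,0,5]],[[0.0249,0.0416,0],[0,0,5]],[[0.0249,0.0416,0],[0,0,5]],[[0.0247,0.0418,0],[0,0,0]]]'; python3 -m inch '[[[0,0,-0.03],[0,0,0]],[[0,0,-0.03],[0,0,0]],[[0,0,-0.025],[0,0,0]],[[0,0,-0.02],[0,0,0]],[[0,0,-0.015],[0,0,0]],[[0,0,-0.011],[0,0,0]],[[0,0,-0.005],[0,0,0]],[[0,0,0],[0,0,0]]]'
```

```text
time: 9.3
tool_pos: [0.6239, 0.0719, 0.1976]
orientation: [[0.0, 0.848, 0.53], [-0.0, 0.53, -0.848], [-1.0, -0.0, 0.0]]
force: [0.5, 0.1, 1.3]
grip_width: 0.0513
time: 10.3
tool_pos: [0.6234, 0.0704, 0.0619]
orientation: [[0.0, 0.848, 0.53], [-0.0, 0.53, -0.848], [-1.0, 0.0, 0.0]]
force: [-0.4, 0.1, -0.1]
grip_width: 0.0512
```

```bash
python3 - <<'E'
from h import *
n="side"; p,d=read_camera(n);  x0,y0,x1,y1=(280,120,420,270)
cv2.imwrite(f"pics/{n}4.png",cv2.resize(p[y0:y1,x0:x1],None,fx=4,fy=4,interpolation=cv2.INTER_CUBIC))
E
```

```text
(no output)
```

View pics/side4.png

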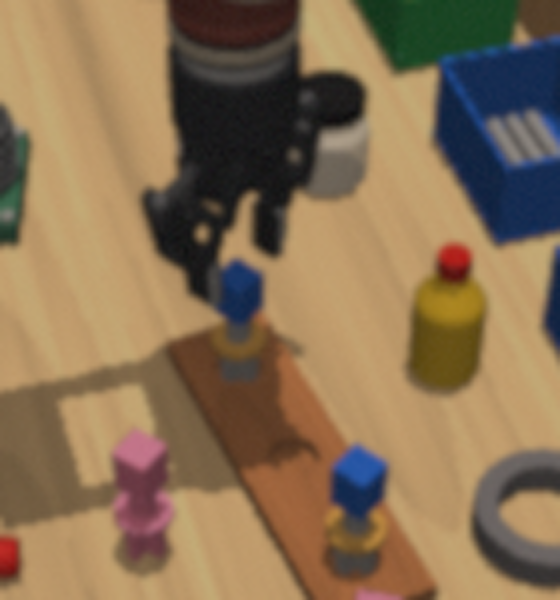

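The far stem's head, crop (240,290), is between the open fingers. I'll close and lift.

```bash
python3 -m inch '[[[0,0,0],[0,0,0]],[[0,0,0],[0,0,0]],[[0,0,0],[0,0,0]],[[0,0,0],[0,0,0]],[[0,0,0],[0,0,0]],[[0,0,0.01],[0,0,0]],[[0,0,0.02],[0,0,0]],[[0,0,0.04],[0,0,0]]]' 1 60;  python3 - <<'E'
from h import *
print(bot.state()['tool_pos'])
for n in ("side","top"):
    p,d=read_camera(n);  x0,y0,x1,y1=(270,100,410,250) if n=="side" else (250,130,380,240)
    cv2.imwrite(f"pics/{n}5.png",cv2.resize(p[y0:y1,x0:x1],None,fx=4,fy=4,interpolation=cv2.INTER_CUBIC))
E
```

```text
time: 11.35
tool_pos: [0.6212, 0.0705, 0.1305]
orientation: [[-0.005, 0.848, 0.53], [0.0, 0.53, -0.848], [-1.0, -0.004, -0.003]]
force: [0.0, 0.5, -2.2]
grip_width: 0.0213
[0.62122821 0.07047374 0.13051321]
```

View pics/side5.png

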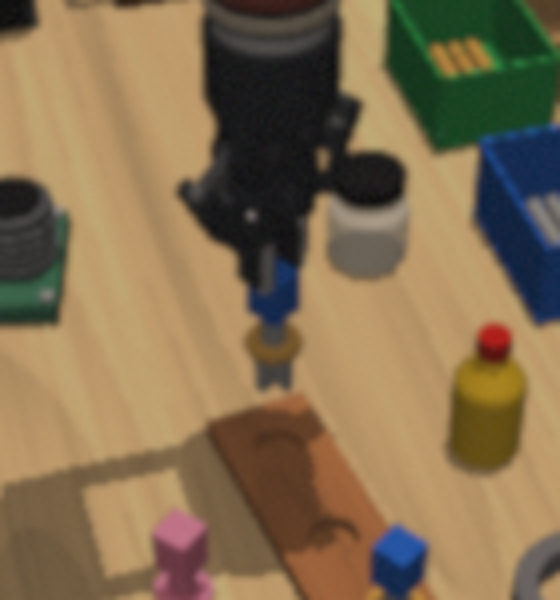

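The stem is held, with splines and collar visible at crop (275,350). I'll carry it over the socket and turn it there.

```bash
python3 -m inch '[[[0,0,0.04],[0,0,0]],[[-0.034,0.0427,0],[0,0,-1.6]],[[-0.034,0.0427,0],[0,0,-1.6]],[[-0.034,0.0427,0],[0,0,-1.6]],[[-0.034,0.0427,0],[0,0,-1.6]],[[-0.034,0.0427,0],[0,0,-1.6]],[[-0.0325,0.042,0],[0,0,-1.6]],[[0,0,-0.01],[0,0,0]]]'; python3 -m inch '[[[0,0,-0.01],[0,0,0]],[[0,0,-0.006],[0,0,0]],[[0,0,0],[0,0,0]],[[0,0,0],[0,0,0]],[[0,0,0],[0,0,0]],[[0,0,0],[0,0,0]],[[0,0,0],[0,0,0]],[[0,0,0],[0,0,0]]]'; python3 - <<'E'
from h import *
print(bot.state()['tool_pos'])
for n in ("side","top"):
    p,d=read_camera(n); np.savez(f"{n}6.npz",p=p,d=d); x0,y0,x1,y1=(200,80,310,190) if n=="side" else (165,210,265,310)
    cv2.imwrite(f"pics/{n}6.png",cv2.resize(p[y0:y1,x0:x1],None,fx=5,fy=5,interpolation=cv2.INTER_CUBIC))
E
```

```text
time: 12.45
tool_pos: [0.4189, 0.3284, 0.1623]
orientation: [[0.001, 0.923, 0.386], [0.001, 0.386, -0.923], [-1.0, 0.001, -0.001]]
force: [0.8, -0.1, -0.7]
grip_width: 0.0212
time: 13.45
tool_pos: [0.4207, 0.326, 0.1459]
orientation: [[0.0, 0.924, 0.381], [0.0, 0.381, -0.924], [-1.0, 0.0, -0.0]]
force: [-0.4, -0.1, -1.5]
grip_width: 0.0208
[0.42069143 0.32602815 0.14589188]
```

View pics/side6.png

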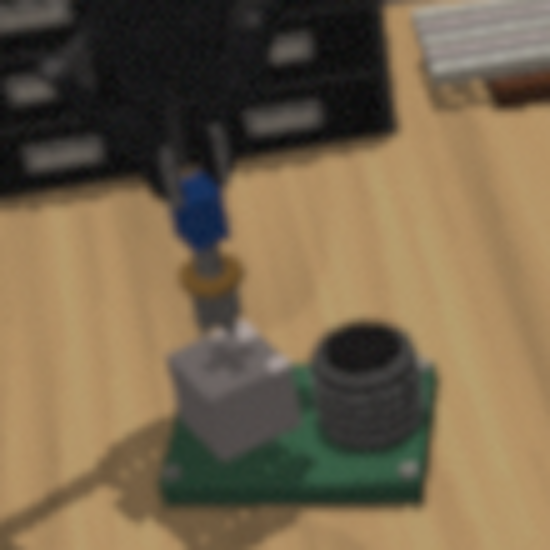

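View pics/top6.png

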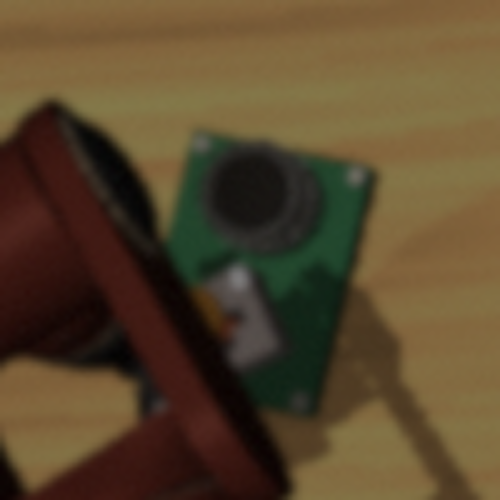

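```bash
python3 - <<'E'
from h import *
z=np.load("side6.npz"); p,d=z['p'],z['d']
f,cx,cy,T=cam('side'); Ti=np.linalg.inv(T)
def pj(P): q=Ti[:3,:3]@np.array(P)+Ti[:3,3]; return np.round([q[0]/q[2]*f+cx,q[1]/q[2]*f+cy],1)
tc=bot.state()['tool_pos']; zb=tc[2]-0.0577
for nm,h in (("headtop",.092),("head",.076),("headbot",.060),("collar mid",.035),("bottom",0)):
    print(nm,pj([tc[0],tc[1],zb+h]), ((pj([tc[0],tc[1],zb+h])-[200,80])*5))
print("mouth",(pj([.4205,.3265,.065])-[200,80])*5)
W=cloud('side',d)
H,S,V=cv2.split(cv2.cvtColor(p,cv2.COLOR_BGR2HSV))
win=np.zeros(H.shape,bool); win[105:155,225:260]=1
br=win&(H>10)&(H<25)&(S>130)&(W[...,2]>.08)&(W[...,2]<.16)
bl=win&(H>100)&(H<128)&(S>110)
for nm,m in (("brass",br),("blue",bl)):
    v,u=np.nonzero(m); print(nm,m.sum(),u.min(),u.max(),v.min(),v.max(),u.mean(),v.mean()); print(np.round(np.percentile(W[m],[5,50,95],axis=0)*1000,1))
x0,y0=222,100
cv2.imwrite("pics/side6z.png",cv2.resize(p[y0:y0+70,x0:x0+50],None,fx=10,fy=8.5,interpolation=cv2.INTER_CUBIC))
# splines/depth slice
for zz in range(84,178,8):
    m=win&(abs(W[...,2]-zz/1000-.004)<.004)&(W[...,1]<.345)&(d>0)&(W[...,1]>.28)
    if m.sum(): print(zz,m.sum(),np.round(W[m][:,:2].mean(0)*1000,1),"x",np.round(W[m][:,0].min()*1000),np.round(W[m][:,0].max()*1000),"ymin",np.round(W[m][:,1].min()*1000,1))
E
```

```text
headtop [237.9 116.9] [189.5 184.5]
head [238.9 122. ] [194.5 210. ]
headbot [239.9 127. ] [199.5 235. ]
collar mid [241.5 134.5] [207.5 272.5]
bottom [243.5 144.8] [217.5 324. ]
mouth [224. 356.]
brass 48 236 247 131 138 241.8125 135.47916666666666
[[406.9 309.4 122.4]
 [420.8 316.  125.9]
 [435.2 330.5 129. ]]
blue 94 236 244 114 129 239.77659574468086 121.6063829787234
[[413.7 311.  154.6]
 [423.  316.2 171.6]
 [431.5 329.2 182.3]]
84 2 [417.4 320.2] x 408.0 426.0 ymin 313.7
92 21 [421. 319.] x 409.0 433.0 ymin 311.7
100 22 [418.4 319. ] x 407.0 430.0 ymin 311.7
108 18 [421.  317.6] x 408.0 434.0 ymin 310.5
116 16 [423.3 315.1] x 407.0 435.0 ymin 309.3
124 63 [419.3 321.9] x 403.0 437.0 ymin 308.4
132 18 [420.1 319.9] x 413.0 427.0 ymin 315.0
140 10 [421.7 320. ] x 414.0 428.0 ymin 316.9
148 21 [419.5 317.9] x 406.0 434.0 ymin 310.5
156 29 [420.6 317. ] x 407.0 435.0 ymin 310.7
164 28 [421.4 316.8] x 406.0 435.0 ymin 309.2
172 37 [422.5 319.1] x 408.0 436.0 ymin 310.1
```

View pics/side6z.png

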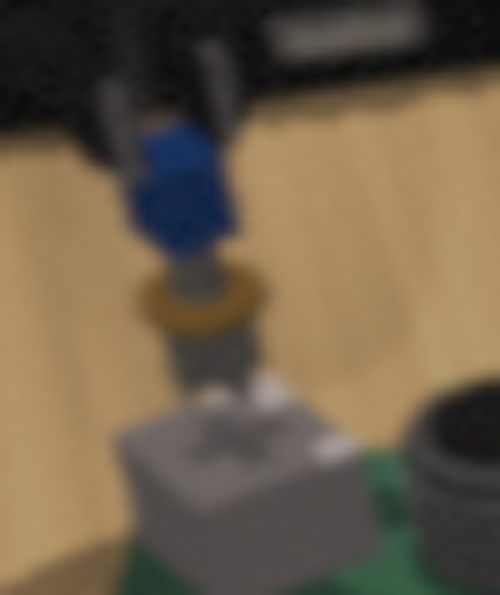

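The side view agrees with the kinematics: brass collar at (241.5,134.5), predicted (241.5,134.5), with the stem upright. The socket lies within about 1 mm. I'll lower gently and watch the force.

```bash
python3 -m inch '[[[0,0,-0.008],[0,0,0]],[[0,0,-0.008],[0,0,0]],[[0,0,-0.004],[0,0,0]],[[0,0,-0.002],[0,0,0]],[[0,0,-0.002],[0,0,0]],[[0,0,-0.001],[0,0,0]],[[0,0,-0.001],[0,0,0]],[[0,0,0],[0,0,0]]]'; python3 -m inch '[[[0,0,-0.001],[0,0,0]],[[0,0,-0.001],[0,0,0]],[[0,0,-0.001],[0,0,0]],[[0,0,-0.001],[0,0,0]],[[0,0,0],[0,0,0]],[[0,0,0],[0,0,0]],[[0,0,0],[0,0,0]],[[0,0,0],[0,0,0]]]'
```

```text
time: 14.55
tool_pos: [0.421, 0.3261, 0.1204]
orientation: [[0.001, 0.925, 0.381], [0.0, 0.381, -0.925], [-1.0, 0.001, 0.0]]
force: [0.1, -0.6, 0.6]
grip_width: 0.0207
time: 15.55
tool_pos: [0.4205, 0.3258, 0.1154]
orientation: [[-0.001, 0.925, 0.381], [-0.0, 0.381, -0.925], [-1.0, -0.001, 0.0]]
force: [-0.7, -0.7, -2.7]
grip_width: 0.021
```

```bash
python3 -m inch '[[[0,0,-0.002],[0,0,0]],[[0,0,-0.002],[0,0,0]],[[0,0,-0.002],[0,0,0]],[[0,0,-0.002],[0,0,0]],[[0,0,-0.002],[0,0,0]],[[0,0,-0.002],[0,0,0]],[[0,0,0],[0,0,0]],[[0,0,0],[0,0,0]]]' - 90; python3 -m inch '[[[0,0,-0.002],[0,0,0]],[[0,0,-0.002],[0,0,0]],[[0,0,-0.002],[0,0,0]],[[0,0,-0.002],[0,0,0]],[[0,0,-0.001],[0,0,0]],[[0,0,0],[0,0,0]],[[0,0,0],[0,0,0]],[[0,0,0],[0,0,0]]]'
```

```text
time: 16.55
tool_pos: [0.4208, 0.326, 0.104]
orientation: [[0.0, 0.925, 0.381], [0.0, 0.381, -0.925], [-1.0, 0.0, -0.0]]
force: [0.5, -1.1, 0.5]
grip_width: 0.0195
time: 17.55
tool_pos: [0.4213, 0.3262, 0.0964]
orientation: [[0.001, 0.925, 0.381], [0.0, 0.381, -0.925], [-1.0, 0.001, 0.0]]
force: [-1.9, -3.2, 8.7]
grip_width: 0.0196
```

```bash
python3 -m inch '[[[0,0,-0.001],[0,0,0]],[[0,0,-0.001],[0,0,0]],[[0,0,-0.001],[0,0,0]],[[0,0,-0.001],[0,0,0]],[[0,0,0],[0,0,0]],[[0,0,0],[0,0,0]],[[0,0,0],[0,0,0]],[[0,0,0],[0,0,0]]]'; python3 - <<'E'
from h import *
print(bot.state()['tool_pos'])
n="side"; p,d=read_camera(n); np.savez(f"{n}7.npz",p=p,d=d); x0,y0,x1,y1=(200,80,310,190)
cv2.imwrite(f"pics/{n}7.png",cv2.resize(p[y0:y1,x0:x1],None,fx=5,fy=5,interpolation=cv2.INTER_CUBIC))
E
```

```text
time: 18.55
tool_pos: [0.4216, 0.3263, 0.0938]
orientation: [[0.002, 0.925, 0.381], [0.0, 0.381, -0.925], [-1.0, 0.002, 0.0]]
force: [-4.3, -4.2, 14.0]
grip_width: 0.0198
[0.42161705 0.32631996 0.09378135]
```

View pics/side7.png

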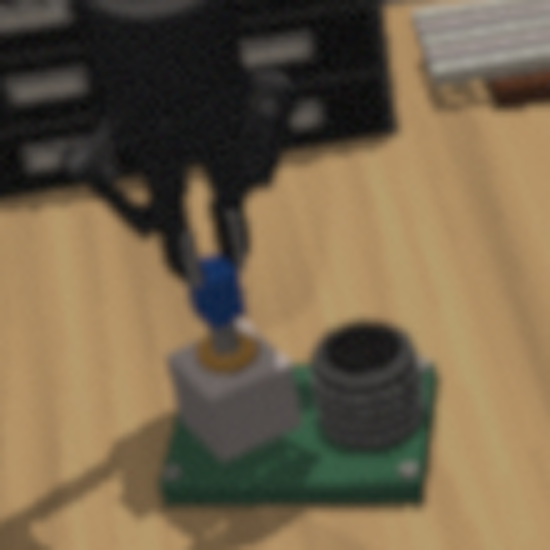

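The collar is nearly on the socket top, at crop (225,350). The wall pushes back towards −x and −y, so I'll give way slightly and press on.

```bash
python3 -m inch '[[[-0.0006,-0.0005,0],[0,0,0]],[[0,0,-0.001],[0,0,0]],[[0,0,-0.001],[0,0,0]],[[0,0,-0.001],[0,0,0]],[[0,0,-0.001],[0,0,0]],[[0,0,0],[0,0,0]],[[0,0,0],[0,0,0]],[[0,0,0],[0,0,0]]]'
```

```text
time: 19.6
tool_pos: [0.4218, 0.3262, 0.0923]
orientation: [[0.003, 0.924, 0.381], [0.001, 0.381, -0.924], [-1.0, 0.003, 0.0]]
force: [-7.6, -6.8, 24.2]
grip_width: 0.0198
```

```bash
python3 - <<'E'
from h import *
print(bot.state()['tool_pos'],bot.state()['force'],bot.state()['torque'])
n="side"; p,d=read_camera(n); np.savez("side8.npz",p=p,d=d); x0,y0=222,120
cv2.imwrite("pics/side8z.png",cv2.resize(p[y0:y0+60,x0:x0+50],None,fx=10,fy=10,interpolation=cv2.INTER_CUBIC))
for k in (7,8):
    z=np.load(f"side{k}.npz"); p,d=z['p'],z['d']; W=cloud(n,d)
    H,S,V=cv2.split(cv2.cvtColor(p,cv2.COLOR_BGR2HSV))
    win=np.zeros(H.shape,bool); win[125:175,228:265]=1
    br=win&(H>10)&(H<25)&(S>130)&(W[...,2]>.05)&(W[...,2]<.1)&(W[...,1]<.36)
    v,u=np.nonzero(br); print(k,"brass",br.sum(),u.min(),u.max(),v.min(),v.max(), "z pct",np.round(np.percentile(W[br][:,2],[5,25,50,75,95])*1000,1))
    bl=win&(H>100)&(H<128)&(S>110); v,u=np.nonzero(bl); print("blue",bl.sum(),v.min(),v.max(),np.round(v.mean(),2),np.round(np.percentile(W[bl][:,2],[2,5,95,98])*1000,1))
    so=win&(S<60)&(V>60)&(W[...,2]>.058)&(W[...,2]<.07); print("socket z",so.sum(),np.round(np.percentile(W[so][:,2],[25,50,75])*1000,1))
p,d=read_camera("top"); x0,y0=165,210
cv2.imwrite("pics/top8.png",cv2.resize(p[y0:y0+100,x0:x0+100],None,fx=5,fy=5,interpolation=cv2.INTER_CUBIC))
E
```

```text
[0.42181066 0.3261659  0.09228573] [-7.59838137 -6.80501801 24.20428895] [-1.34475246  1.57985677 -0.00900025]
7 brass 36 240 250 148 153 z pct [71.5 73.1 73.6 74.5 76.9]
blue 84 131 144 137.5 [100.9 102.4 130.8 132.3]
socket z 154 [63.2 66.2 67.7]
8 brass 34 240 250 148 153 z pct [70.4 71.6 73.  73.8 75.2]
blue 85 131 144 138.07 [100.  100.5 128.6 129.1]
socket z 167 [62.6 65.9 67.5]
```

View pics/side8z.png

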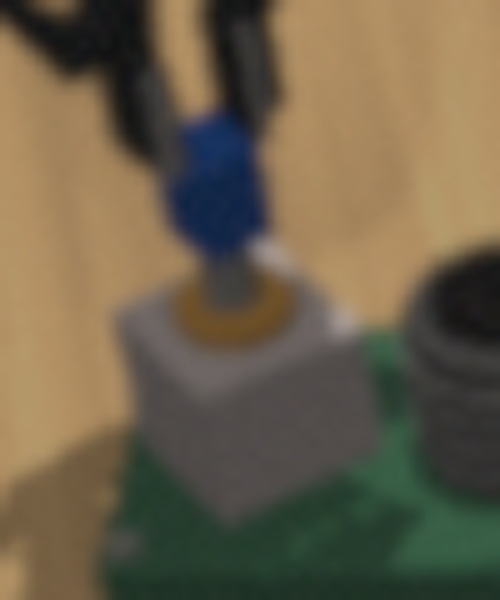

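View pics/top8.png

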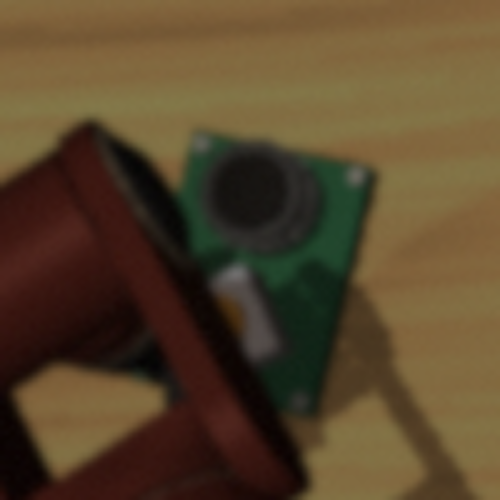

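```bash
python3 -m inch '[[[-0.0005,-0.0004,0],[0,0,0]],[[-0.0005,-0.0004,0],[0,0,0]],[[-0.0005,-0.0004,0],[0,0,0]],[[-0.0005,-0.0004,0],[0,0,0]],[[0,0,0],[0,0,0]],[[0,0,0],[0,0,0]],[[0,0,0],[0,0,0]],[[0,0,0],[0,0,0]]]'
```

```text
time: 20.7
tool_pos: [0.4214, 0.3258, 0.0922]
orientation: [[0.007, 0.925, 0.381], [0.004, 0.381, -0.925], [-1.0, 0.008, -0.001]]
force: [-1.9, -2.0, 18.2]
grip_width: 0.0198
```

```bash
python3 -m inch '[[[-0.0004,-0.0003,-0.001],[0,0,0]],[[-0.0004,-0.0003,-0.001],[0,0,0]],[[-0.0004,-0.0003,-0.001],[0,0,0]],[[0,0,0],[0,0,0]],[[0,0,0],[0,0,0]],[[0,0,0],[0,0,0]],[[0,0,0],[0,0,0]],[[0,0,0],[0,0,0]]]'; python3 - <<'E'
from h import *
n="side"
ps=[];ds=[]
for i in range(4):
    p,d=read_camera(n); ps.append(p.astype(float)); ds.append(d)
p=np.mean(ps,0).astype(np.uint8); d=np.median(ds,0); W=cloud(n,d); np.savez("side9.npz",p=p,d=d)
H,S,V=cv2.split(cv2.cvtColor(p,cv2.COLOR_BGR2HSV))
win=np.zeros(H.shape,bool); win[125:175,228:265]=1
br=win&(H>10)&(H<25)&(S>130)&(W[...,2]>.05)&(W[...,2]<.1)&(W[...,1]<.36)
print("brass",br.sum(),np.round(np.percentile(W[br][:,2],[5,25,50,75,95])*1000,1))
bl=win&(H>100)&(H<128)&(S>110); print("blue",np.round(np.percentile(W[bl][:,2],[2,5,90,95,98])*1000,1))
so=win&(S<60)&(V>60)&(W[...,2]>.055)&(W[...,2]<.075); so=cv2.erode(so.astype(np.uint8),np.ones((3,3)))>0; print("socket z",so.sum(),np.round(np.percentile(W[so][:,2],[10,25,50,75,90])*1000,1))
print(np.round(W[146:162,236:256:2,2]*1000).astype(int))
print(bot.state()['tool_pos'],bot.state()['force'])
x0,y0=222,120
cv2.imwrite("pics/side9z.png",cv2.resize(p[y0:y0+60,x0:x0+50],None,fx=10,fy=10,interpolation=cv2.INTER_CUBIC))
E
```

```text
time: 21.7
tool_pos: [0.4216, 0.3257, 0.0921]
orientation: [[0.01, 0.925, 0.381], [0.006, 0.381, -0.925], [-1.0, 0.012, -0.002]]
force: [-4.2, -3.8, 28.3]
grip_width: 0.0195
brass 37 [71.5 72.4 73.  73.5 74.2]
blue [ 98.3  99.1 127.3 127.9 128.4]
socket z 81 [61.8 64.3 66.3 67.4 68. ]
[[ 2  1  3 88 88 86 73 67  2  2]
 [ 3  1 73 86 86 82 73 73 66  2]
 [ 3 68 72 81 81 81 73 74 68  3]
 [68 68 73 77 80 77 74 73 68 67]
 [66 67 72 74 75 75 75 74 66 69]
 [67 66 72 73 73 73 74 73 68 68]
 [66 67 73 74 73 72 72 68 66 67]
 [66 67 70 73 72 71 69 67 67 67]
 [66 66 68 69 68 68 69 65 67 64]
 [64 67 67 66 68 67 68 67 65 62]
 [58 67 67 68 68 68 67 64 61 59]
 [53 64 65 67 65 68 64 61 59 55]
 [49 59 67 66 68 64 61 57 55 53]
 [42 54 62 67 63 62 57 54 51 49]
 [39 49 57 65 61 56 54 53 48 46]
 [33 44 54 61 57 55 49 48 43 42]]
[0.4216155  0.32572727 0.09212852] [-3.77652038 -3.4380887  29.1197961 ]
```

View pics/side9z.png

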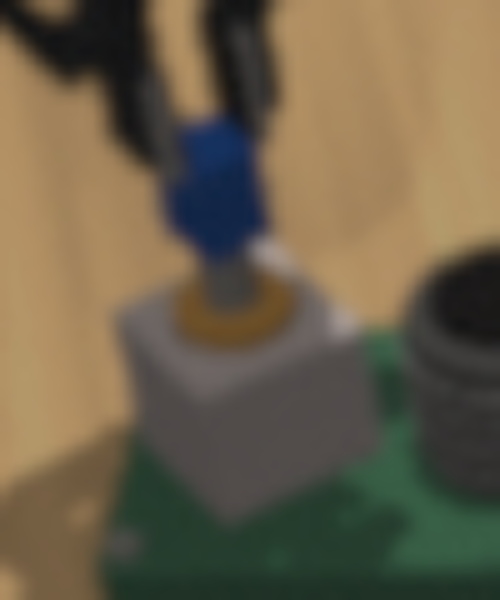

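Pressing 3 mm further did not move the stem; only the force rose, from 18 to 28 N. The collar top measures about 6 mm above the socket face, which equals the collar's thickness, so it is seated. One last check of the whole scene.

```bash
python3 - <<'E'
from h import *
p,d=read_camera("side"); cv2.imwrite("pics/sidefin.png",p)
s=bot.state(); print(s['time'],s['tool_pos'],s['force'],s['grip_width'])
E
```

```text
21.95 [0.42160769 0.32571734 0.09209992] [-3.59395882 -2.6331888  28.52640985] 0.0197718116919435
```

View pics/sidefin.png

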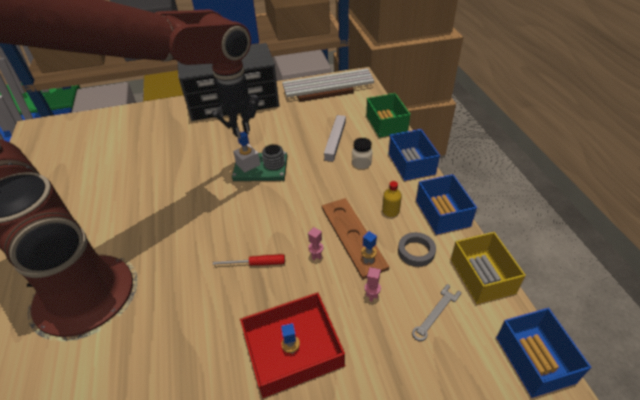

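The short stem stands in the bin at (290,338), the other sound stem is still in the rack at (370,243), and the bystanders haven't moved. The held stem is home at (245,145). Handing in.

```bash
python3 -c "
from bench import workorder; print(workorder.hand_in())"
```

```text
the job is handed in; nothing more can be done
None
```

I put the short stem (the middle one) in the red bin and let go of it. I then turned the far sound stem to match the socket, slid it home and handed the job in at about 22 s, still gripping it and pressing down with about 28 N.

- **Seating:** the collar top measured about 6 mm above the socket face, which is the collar's own thickness. Pressing 3 mm further raised the force from 18 to 28 N but did not move the stem.
- **Rest of the scene:** the last picture shows the short stem standing free in the bin and the other sound stem upright in the rack. The bystanders and the pink look-alikes are where they started.
- **Disagreements:** the arm's own position reading puts the collar about 1.5 mm above the socket. I take this as a slight slip in the grip or measurement error. A side force of about 5 N remained on the tool, and the tool tilted about 0.012 rad. The two cameras also differed by 1–5 mm in y, so I used the mean of the two for positions.
- **Not checked:** nothing reported the plunger depth directly, so I inferred it from the stem being seated.

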